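Fit the large inertia disc to the drive unit's claw coupling

TASK

Fit the large inertia disc to the upright shaft of the drive unit: set it claws down on the shaft's claw coupling and turn it under light pressure, never forcing or dropping it, until its claws drop into the gaps and it sits fully home, level and let go. Leave the two other loads (the small disc and the bar) standing where they are.

Things in the scene. Friction and masses are not known exactly. Their poses are not given: they have to be found in the camera images.
- large_center (a point): The large inertia disc: an aluminium disc 110 mm across, 12 mm thick, the widest of the three loads, with a steel boss on top and four coupling claws beneath. It stands upright on its claws, 74 mm tall, 0.45 to 0.65 kg. This point: on its axis, half-way up (37 mm above the claws' tips). z up its axis. The disc's upper face is 5 mm below this point: keep the fingers above it.
- boss (a point): Middle of the large disc's boss, where to grip it: on its axis, 16 mm above its centre point. The boss is a plain upright steel cylinder, 40 mm across and 42 mm tall, gripped any way round.
- large_disc: The large inertia disc again; its origin is on its axis at the tips of its four claws. The claws lie along its +x, +y, -x, -y, each 26 degrees wide, 15.5 to 32 mm off the axis, 14 mm long, bevelled 1.5 mm. It fits the same after each quarter turn.
- seat (a point): The seat: point on the drive's shaft axis, 142 mm above the bench, at the floor of the coupling's gaps; the tips of the disc's claws come to rest here when it is home (its centre point then 37 mm above). z up the shaft; x, y are the casing's and do NOT tell the shaft's angle. The brake is on: the shaft does not yield to turning by hand (holds 4 N m).
- coupling_top (a point): Middle of the flat top of the coupling half on the shaft, 13 mm above the seat. It is 64 mm across: four steel claws, each between two black spider arms, round a black core 27 mm across. Between them four gaps open at the rim, 40 degrees wide, 13 mm deep, a quarter turn apart, take the disc's claws with 7 degrees to spare each way.
- drive: Drive unit, fixed: white casing 160 by 270 mm, 60 mm high (80 mm to either side in its x, -65 to 205 mm in its y), a finned upright motor at one end under a 92 mm square flange (top at 127 mm), shaft up. Origin on the bench under the shaft. The shaft starts at any angle, not measured: look from above, or feel; a disc on top of the claws is 13 mm high and never over a quarter turn from dropping.
- small_center (a point): A bystander: the small inertia disc, of the same make, 74 mm across, with the same boss and claws, 74 mm tall. This point: on its axis, half-way up.
- bar_center (a point): A bystander: the bar load, of the same make, 74 mm tall: a flat bar 130 by 28 mm along its x in place of a disc, a small steel weight at each end. This point: on its axis, half-way up.
There are look-alikes about, which are no part of the job. What is shaped like the large_disc but orange is not meant.

How it is judged:
By the outcome, as a careful person would: the job done as asked, in the order asked, and still so for the second after the job is handed in, with the robot touching nothing.
It also fails if it takes over 58 s, if anything falls off the work surface, if the arm or the gripper's body presses on something with over 40 N, if the wrist force passes 120 N, or if a joint passes its speed limit or range.

ROBOT

A 6-joint arm with a two-finger parallel gripper is mounted at the origin on the work surface. World frame = base frame: x ahead of the robot, y to its left, z up, the work surface at z = 0. Lengths are in mm, angles in rad, forces in N, time in s.
With the tool pointing down it reaches from about 325 to 900 mm from the base axis. Payload 6.1 kg.
Tool frame: the origin (TCP) lies on the centre line of the jaws, within the pads' length; the fingertips stand env.nose_length ahead of it and the grasp point (between the pads) lies 3 mm ahead of it (env.nose_length is the distance from the TCP to the fingertips, in mm); z points along the fingers, y is the direction in which the jaws open and shut (so a half turn about z gives the same grasp; the last joint's range is limited). The gripper opens to 87 mm and grips with 3 to 60 N. Pads are 19 mm wide; open, the fingers measure 117 mm over their backs; the gripper's body (75 mm by 190 mm) begins 51 mm behind the grasp point.
Start: joints at [-1.388, 0.22, 1.526, -0, 1.395, -0.126], TCP at [189.94, -595.431, 244.538] pointing down, gripper open.
Joint ranges: [-2.98, 2.98], [-0.91, 2.08], [0.09, 2.57], [-1.24, 4.39], [0.2, 2.65], [-2.68, 2.68]. Speed limits (rad/s): [2.57, 2.57, 3.01, 3.14, 3.14, 3.14].

INTERFACE

Orientations are given as a unit quaternion [x, y, z, w].
In Python, from plant import sensors, vision, hand_in, env gives the robot as it stands. The module is installed in compiled form; this text tells all that it offers.
- The arm moves only by the shell command python3 -m pendant 'ROWS' [OPENING] [FORCE]. ROWS is JSON, a list of rows, each a list of 6 numbers: the shift along the tool's x, y, z in cm, then the turn, a rotation vector about the tool's x, y, z in degrees. In form: [[tx, ty, tz, wx, wy, wz], ...]. A call has 1 to 8 rows; each row is the pose to reach, as a shift and turn from the pose measured when the call began, along the tool's axes at that moment; what a row does not reach only later rows make up. A row lasts 1/12 s, in which the tool goes at most 41.7 mm and 7.16 degrees, less where a joint would pass 70% of its speed; a pose out of reach is approached as far as the arm can. A call with a gripper value outside its range is refused whole. OPENING is the opening, from 0 (shut) to 1 (fully open), set as the call begins (- or left out, the last holds). The fingers move at their own pace and stop on an object; FORCE is the grip in N (left out, the last holds). Time passes only in rows, so rows that repeat a pose let the fingers close. It gives the time, the measured TCP pose, the force and the opening at its end, in the units of the state.
- sensors.read_state(): the state, without advancing time (a new reading comes with each control period).
- vision.snapshot(name): name is "scene" or "top" or "wrist"; returns a dict with "frame" (384x512x3 uint8, red, green, blue), "fov_y" (degrees; the focal length in pixels is half the picture's height over the tangent of half this angle, whatever the lens; pixels are square), "cx", "cy" (the principal point, pixels), "rvec" (rotation vector, rad) and "tvec" (3), from world to camera coordinates, as OpenCV has them. Camera axes: x right, y down, z forward; pixel columns grow to the right and rows downward; lengths in mm; the calibration is good to about 2 mm. A picture is of the moment at which its call begins. There is no depth.
- hand_in(): hands the job in, once; it reports no verdict.
The state is a dict: "t": time; "qpos": joint angles; "joint_vel": joint speeds; "joint_efforts": joint torques, N m; "tool_pos": TCP position; "ee_rot": TCP orientation; "ft_force": force on the tool from outside, world axes, zero at the start; "ft_torque": the same for the moment, N m; "opening": finger opening in mm.
Only numpy, scipy, OpenCV 4.12 (cv2) and the standard library are available. Lean on these libraries where they do the work, as an engineer would, in place of code of your own. Each camera call takes 0.05 s, during which the arm holds its last target. There are 200 camera calls.

## Working session

There is one attempt and no reset: what is moved stays moved. The work goes in short steps, Python scripts to look and compute and a shell command to move; the robot and the scene stay as the last step left them, time stands still between calls to the robot, and variables do not carry over. Pictures are saved under pics/ and viewed, about 8 in all and at most 12, crops included, and the job is handed in when it is done.

```bash
mkdir -p pics; cat > h.py <<'E'
import numpy as np, cv2
from plant import sensors, vision, env
from scipy.spatial.transform import Rotation as R
def snap(n,save=None):
    s=vision.snapshot(n)
    if save: cv2.imwrite('pics/'+save,s['frame'][:,:,::-1])
    return s
def cam(s):
    h=s['frame'].shape[0]; f=h/2/np.tan(np.radians(s['fov_y'])/2)
    return np.array([[f,0,s['cx']],[0,f,s['cy']],[0,0,1]]),R.from_rotvec(np.ravel(s['rvec'])).as_matrix(),np.ravel(s['tvec'])
def ray(s,uv,z):
    K,Rm,t=cam(s); c=-Rm.T@t; d=Rm.T@np.linalg.inv(K)@np.array([uv[0],uv[1],1.]); return c+d*(z-c[2])/d[2]
def proj(s,p):
    K,Rm,t=cam(s); q=K@(Rm@np.asarray(p,float)+t); return q[:2]/q[2]
def totool(p,st=None):
    st=st or sensors.read_state(); return R.from_quat(st['ee_rot']).as_matrix().T@(np.asarray(p)-st['tool_pos'])
E
python3 - <<'E'
from h import *
a=snap('scene');b=snap('top');c=snap('wrist')
import pickle; pickle.dump((a,b,c),open('s0.pkl','wb'))
for s in (a,b,c):
    K,Rm,t=cam(s);print(K[0,0],-Rm.T@t)
top=cv2.resize(b['frame'],(800,600),interpolation=cv2.INTER_CUBIC)[:,:,::-1]
cv2.imwrite('pics/top.png',top)
cv2.imwrite('pics/sw.png',cv2.resize(np.vstack([a['frame'],c['frame']])[:,:,::-1],(400,600)))
st=sensors.read_state();print(st,env.nose_length)
E
```

```text
374.25619577006813 [ 803.896349   -404.70328345  689.56071373]
407.9938008894319 [377.73311282   4.28400148 905.83161405]
336.99115103592004 [ 265.28326645 -569.60488082  382.90226172]
{'t': 0.15, 'qpos': array([-1.38812984e+00,  2.21069250e-01,  1.52734944e+00,  8.23195740e-06,
        1.39469342e+00, -1.26085184e-01]), 'joint_vel': array([ 0.00160249, -0.00406212, -0.0046175 , -0.00035199, -0.00034311,
        0.00022285]), 'joint_efforts': array([ 4.70875239e-04, -4.95190752e+01, -3.87881041e+01,  6.99538132e-02,
        5.30740921e-02, -7.23392964e-05]), 'tool_pos': array([ 189.84480575, -595.00320739,  243.67288887]), 'ee_rot': array([ 9.88107523e-01,  1.53762627e-01, -1.74401923e-05, -7.59538962e-04]), 'ft_force': array([ 0.27514174,  0.33607417, -0.21851444]), 'ft_torque': array([-0.00552621, -0.02142853, -0.00719736]), 'opening': 87.13151082026228} 22.0
```

View pics/top.png

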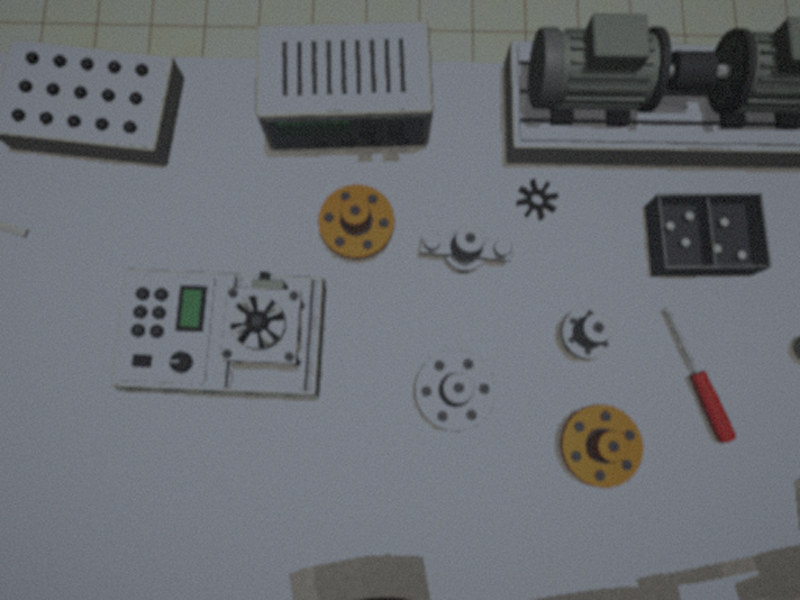

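View pics/sw.png

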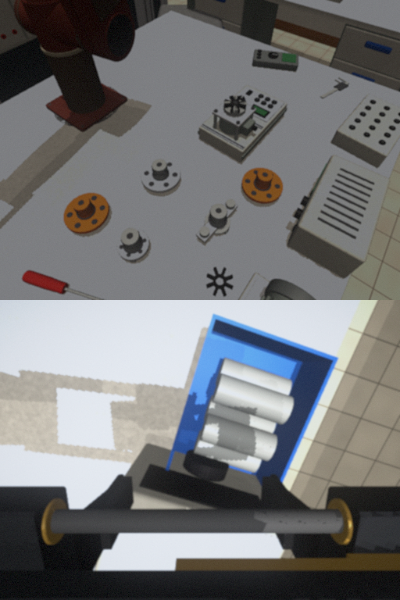

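Candidates in the 800x600 top view:
- grey disc at (455,388)
- orange look-alikes at (357,222) and (602,446)
- small disc at (585,333)
- bar load at (466,245)
- loose black spider at (537,200)

The plain aluminium, widest disc at (455,388) is the one. The coupling on the drive is at (258,321). I'll check both in one crop.

```bash
python3 - <<'E'
from h import *
import pickle
a,b,c=pickle.load(open('s0.pkl','rb'))
k=512/800
f=b['frame'][:,:,::-1]
def crop(u,v,r=32): 
    u=int(u*k);v=int(v*k); return cv2.resize(f[v-r:v+r,u-r:u+r],(400,400),interpolation=cv2.INTER_CUBIC)
cv2.imwrite('pics/crop.png',cv2.convertScaleAbs(np.hstack([crop(455,388),crop(258,321)]),alpha=1.4))
print('disc centre by rim z32',ray(b,(455*k,389*k),32),'boss top',ray(b,(459*k,387*k),74))
print('coupling',ray(b,(258*k,321*k),155))
for n,u,v,z in(('small',597,327,74),('bar',469,238,74),('or1',355,210,74),('or2',613,446,74)): print(n,ray(b,(u*k,v*k),z))
# casing edges
for u,v in((118,386),(130,270),(322,280),(316,394)): print(ray(b,(u*k,v*k),60))
E
```

```text
disc centre by rim z32 [433.78378128 -88.93808827  32.        ] boss top [433.7274349  -89.68026584  74.        ]
coupling [503.66022105 158.39739703 155.        ]
small [ 514.9394021  -273.88842849   74.        ]
bar [ 635.39377137 -105.14135565   74.        ]
or1 [672.95875061  50.75142485  74.        ]
or2 [ 360.86334616 -286.50910978   74.        ]
[430.95532921 356.13631868  60.        ]
[587.55464507 354.81592437  60.        ]
[577.23213484  94.09554532  60.        ]
[423.42649143  96.89830365  60.        ]
```

View pics/crop.png

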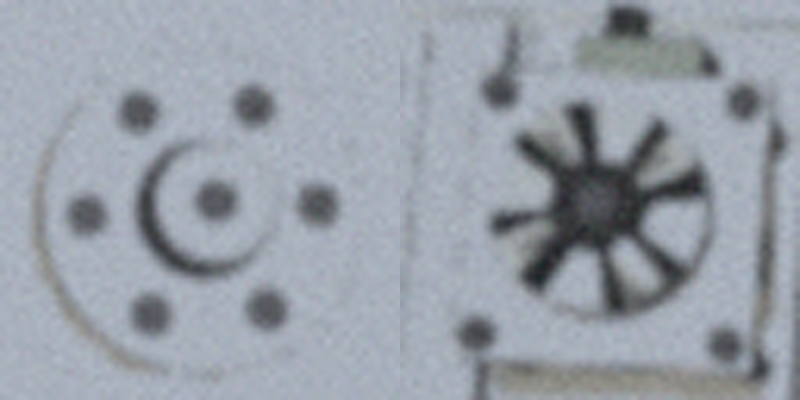

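The left crop shows a plain grey disc with six holes and boss top at (215,200), so it is the large disc. In the right crop, the coupling's arms form alternating 40° and 50° sectors. I'll look from near later to tell which are gaps. Now I'll work out the approach.

```bash
python3 - <<'E'
from h import *
import pickle
a,b,c=pickle.load(open('s0.pkl','rb'))
st=sensors.read_state()
M=R.from_quat(st['ee_rot']).as_matrix();print(M.round(3))
print('tool shift cm',totool([434,-89.5,200])/10)
K,Rm,t=cam(c);print('cam in tool',totool(-Rm.T@t),(M.T@Rm.T).round(2))
E
```

```text
[[ 0.953  0.304 -0.   ]
 [ 0.304 -0.953  0.001]
 [ 0.    -0.002 -1.   ]]
tool shift cm [ 38.62076726 -40.7342719    4.43634498]
cam in tool [  79.61674785   -1.48371311 -139.21144588] [[ 0.   -0.96 -0.29]
 [ 1.    0.   -0.  ]
 [ 0.   -0.29  0.96]]
```

```bash
python3 -m pendant '[[9,-10,0,0,0,0],[18,-19,0,0,0,0],[27,-29,0,0,0,0],[38.6,-40.7,2,0,0,0],[38.6,-40.7,4.4,0,0,0],[38.6,-40.7,4.4,0,0,0],[38.6,-40.7,4.4,0,0,0],[38.6,-40.7,4.4,0,0,0]]' 1
```

```text
t: 0.82
tool_pos: [334.0, -293.9, 224.4]
ee_rot: [0.988, 0.154, 0.0, -0.001]
ft_force: [0.6, -0.8, -0.1]
opening: 86.8
```

```bash
python3 -m pendant '[[15.7,-16.4,2.4,0,0,0],[15.7,-16.4,2.4,0,0,0],[15.7,-16.4,2.4,0,0,0],[15.7,-16.4,2.4,0,0,0],[15.7,-16.4,2.4,0,0,0],[15.7,-16.4,2.4,0,0,0],[15.7,-16.4,2.4,0,0,0],[15.7,-16.4,2.4,0,0,0]]' 1
python3 - <<'E'
from h import *
import pickle
s=snap('wrist');pickle.dump(s,open('w1.pkl','wb'))
im=s['frame'][:,:,::-1].copy()
for z in (32,74):
    print(z,proj(s,[434,-89.5,z]))
cv2.imwrite('pics/w1.png',im)
st=sensors.read_state();print(st['qpos'],st['tool_pos'],st['ft_force'])
E
```

```text
t: 1.48
tool_pos: [433.8, -88.8, 200.3]
ee_rot: [0.988, 0.155, -0.0, -0.001]
ft_force: [0.2, 0.5, 0.3]
opening: 87.1
32 [254.78675446 174.21361244]
74 [255.06791872 187.02834817]
[-3.83141065e-01 -1.92486508e-01  2.02813753e+00  8.19701592e-04
  1.30709136e+00  8.77635239e-01] [433.65983143 -89.77270897 200.49298151] [-0.42415949  0.12530306 -0.04866654]
```

View pics/w1.png

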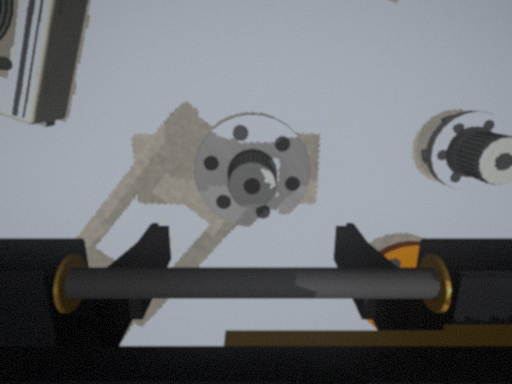

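The disc rim spans u 195–310 and the boss-top dot is at (252,186), about 3 px left of the prediction. I'll correct for that and descend.

```bash
python3 - <<'E'
from h import *
import pickle
s=pickle.load(open('w1.pkl','rb'))
p=ray(s,(252,186.3),74);q=ray(s,(252.7,170),32);print(p,q)
# dark dot centroid
g=cv2.cvtColor(s['frame'],cv2.COLOR_RGB2GRAY)[172:202,238:268].astype(float)
m=g<75; v,u=np.nonzero(m[6:22,6:22]);print(u.mean()+244,v.mean()+178)
print(totool([p[0],p[1],62])/10)
E
```

```text
[433.81804641 -86.90616819  74.        ] [437.27987721 -86.37297834  32.        ]
251.55140186915887 185.62616822429908
[ 0.10771005 -0.24958045 13.84960607]
```

```bash
python3 -m pendant '[[0.1,-0.25,3,0,0,0],[0.1,-0.25,6.5,0,0,0],[0.1,-0.25,10,0,0,0],[0.1,-0.25,12,0,0,0],[0.1,-0.25,13,0,0,0],[0.1,-0.25,13.6,0,0,0],[0.1,-0.25,13.8,0,0,0],[0.1,-0.25,13.8,0,0,0]]' 1 30
python3 -m pendant '[[0,0,0,0,0,0],[0,0,0,0,0,0],[0,0,0,0,0,0]]' 1 30
python3 - <<'E'
from h import *
import pickle
s=snap('wrist');pickle.dump(s,open('w2.pkl','wb'))
cv2.imwrite('pics/w2.png',s['frame'][:,:,::-1])
for z in (32,74): print(proj(s,[433.8,-87,z]))
E
```

```text
t: 2.2
tool_pos: [434.4, -87.8, 63.3]
ee_rot: [0.988, 0.154, 0.0, -0.0]
ft_force: [0.2, -0.3, -1.0]
opening: 87.2
t: 2.45
tool_pos: [435.5, -88.2, 64.6]
ee_rot: [0.988, 0.154, 0.001, 0.0]
ft_force: [-0.3, -0.1, -0.4]
opening: 86.9
[251.64688597 237.5113833 ]
[251.60465869 278.54589614]
```

View pics/w2.png

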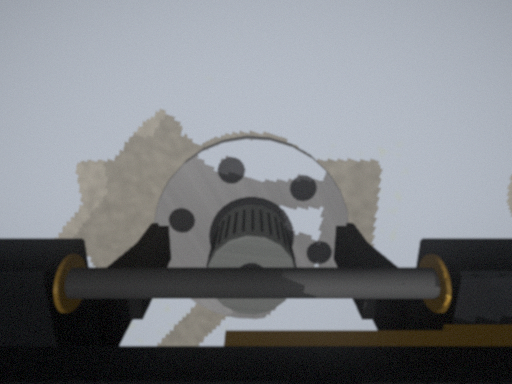

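```bash
python3 - <<'E'
from h import *
import pickle
s=pickle.load(open('w2.pkl','rb'))
p=ray(s,(251.5,275),74);print(p)
# rim circle fit at z=32
uv=[(251,137.5),(157,225),(346,222),(190,163),(312,163)]
P=np.array([ray(s,x,32)[:2] for x in uv]); A=np.c_[2*P,np.ones(len(P))]; c=np.linalg.lstsq(A,(P**2).sum(1),rcond=None)[0]; print(c[:2],np.sqrt(c[2]+c[:2]@c[:2]))
st=np.mean([sensors.read_state()['tool_pos'] for _ in range(3)],0);print(st,totool([p[0],p[1],62]),totool([c[0],c[1],62]))
E
```

```text
[435.45963308 -86.42196405  74.        ]
[435.97243828 -86.18178403] 52.12920551204322
[435.20508091 -88.0661365   64.32451856] [ 0.73758982 -1.49089498  2.32479673] [ 1.2991496  -1.56372999  2.32593356]
```

Boss top is centred at about (251,275). It sits roughly 1 mm off in tool x and −1.5 mm in tool y. I'll correct that and grip.

```bash
python3 -m pendant '[[0.1,-0.15,0.2,0,0,0],[0.1,-0.15,0.2,0,0,0],[0.1,-0.15,0.2,0,0,0]]' 1 35
python3 -m pendant '[[0,0,0,0,0,0],[0,0,0,0,0,0],[0,0,0,0,0,0],[0,0,0,0,0,0],[0,0,0,0,0,0],[0,0,0,0,0,0],[0,0,0,0,0,0],[0,0,0,0,0,0]]' 0.3 35
python3 -m pendant '[[0,0,0,0,0,0],[0,0,-1,0,0,0],[0,0,-3,0,0,0],[0,0,-6,0,0,0],[0,0,-9,0,0,0],[0,0,-12,0,0,0],[0,0,-15,0,0,0],[0,0,-17,0,0,0]]' 0.3 35
```

```text
t: 2.75
tool_pos: [435.7, -86.1, 62.3]
ee_rot: [0.988, 0.154, 0.001, 0.0]
ft_force: [-0.1, -0.7, -1.0]
opening: 86.9
t: 3.42
tool_pos: [435.8, -86.3, 62.4]
ee_rot: [0.988, 0.154, 0.001, 0.0]
ft_force: [1.2, -5.5, 3.6]
opening: 41.5
t: 4.08
tool_pos: [435.2, -86.0, 235.1]
ee_rot: [0.988, 0.154, 0.002, 0.001]
ft_force: [1.0, -0.5, -6.1]
opening: 39.5
```

```bash
python3 - <<'E'
from h import *
print(totool([399,125,240])/10)
E
```

```text
[  2.97548413 -21.19692872  -0.51608064]
```

```bash
python3 -m pendant '[[0.4,-2,-0.5,0,0,0],[1,-5,-0.5,0,0,0],[1.5,-9,-0.5,0,0,0],[2,-13,-0.5,0,0,0],[2.5,-17,-0.5,0,0,0],[3,-20,-0.5,0,0,0],[3,-21.2,-0.5,0,0,0],[3,-21.2,-0.5,0,0,0]]' 0.3 35
python3 -m pendant '[[0,0,0,0,0,0],[0,0,0,0,0,0],[0,0,0,0,0,0],[0,0,0,0,0,0]]'
python3 - <<'E'
from h import *
import pickle
s=snap('wrist');pickle.dump(s,open('w3.pkl','wb'))
cv2.imwrite('pics/w3.png',s['frame'][:,:,::-1])
print(proj(s,[503.7,158.4,155]))
print(sensors.read_state())
E
```

```text
t: 4.75
tool_pos: [397.0, 127.8, 239.1]
ee_rot: [0.988, 0.156, 0.0, -0.0]
ft_force: [-0.2, 0.1, -6.1]
opening: 39.0
t: 5.08
tool_pos: [397.1, 127.0, 238.9]
ee_rot: [0.988, 0.156, 0.0, -0.0]
ft_force: [0.3, 0.2, -6.5]
opening: 39.0
[259.33172717  31.97923421]
{'t': 5.1333, 'qpos': array([ 1.19425614e-01, -2.99631034e-01,  2.04115432e+00,  4.94021193e-04,
        1.39971607e+00,  1.37797967e+00]), 'joint_vel': array([ 0.00304803,  0.00090852, -0.00135677,  0.00195804, -0.00011769,
        0.00173739]), 'joint_efforts': array([ 1.63550223e-01, -2.69642276e+01, -4.20060718e+01,  6.25340478e-02,
       -3.99211992e-02, -4.82646137e-03]), 'tool_pos': array([397.15722652, 126.97861953, 239.00765938]), 'ee_rot': array([ 9.87844315e-01,  1.55446192e-01,  1.85459042e-04, -2.36767422e-04]), 'ft_force': array([-0.0388503 ,  0.3327124 , -5.66755664]), 'ft_torque': array([ 0.02296133,  0.00478639, -0.01601022]), 'opening': 39.10073986179598}
```

View pics/w3.png

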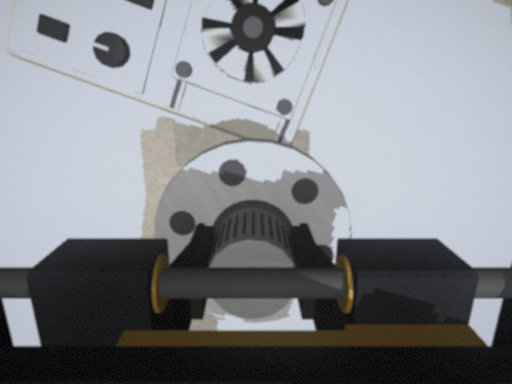

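```bash
python3 -m pendant '[[1,0,0,0,0,0],[2,-0.2,0,0,0,0],[2.8,-0.2,0,0,0,0],[2.8,-0.2,0,0,0,0],[2.8,-0.2,0,0,0,0],[2.8,-0.2,0,0,0,0]]'
python3 - <<'E'
from h import *
import pickle
ims=[snap('wrist') for _ in range(4)]
s=ims[-1]; s['frame']=np.mean([i['frame'] for i in ims],0).astype(np.uint8)
pickle.dump(s,open('w4.pkl','wb'))
print(proj(s,[503.7,158.4,155]))
cv2.imwrite('pics/w4.png',cv2.resize(s['frame'][0:150,170:340,::-1],(680,600),interpolation=cv2.INTER_CUBIC))
print(sensors.read_state()['tool_pos'])
E
```

```text
t: 5.63
tool_pos: [422.8, 137.2, 238.8]
ee_rot: [0.988, 0.155, -0.0, -0.0]
ft_force: [-0.4, 0.5, -6.5]
opening: 39.4
[262.11869083  79.80300176]
[422.89748164 137.381462   239.00353354]
```

View pics/w4.png

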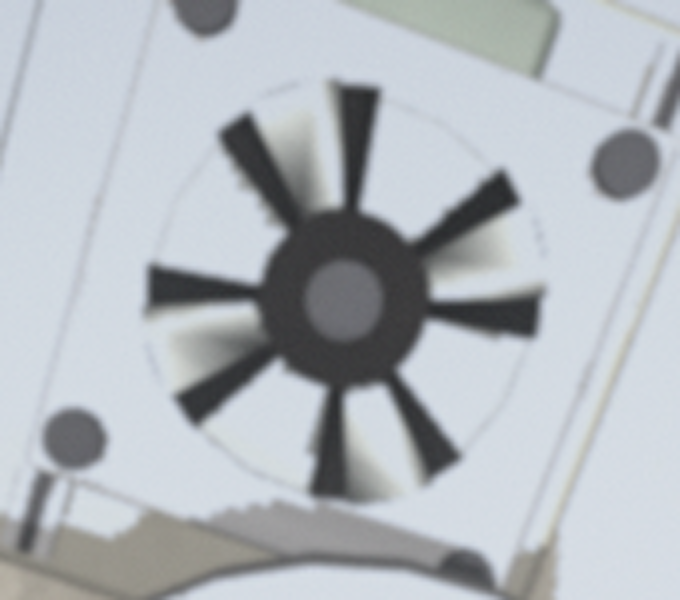

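The close view settles it. The bright sectors, about 41° clear between arms, are the gaps. The shaded ones, about 24°, are the claws. Coupling centre is at crop (343,298), which is image (255.8,74.5). Next I'll compute disc and coupling in the tool frame with the same camera.

```bash
python3 - <<'E'
from h import *
import pickle
s=pickle.load(open('w4.pkl','rb')); st=sensors.read_state()
M=R.from_quat(st['ee_rot']).as_matrix(); T=st['tool_pos']
tt=lambda p:M.T@(p-T)
zd=T[2]-30
# rim edges this frame: use edge rows
g=cv2.GaussianBlur(cv2.cvtColor(s['frame'],cv2.COLOR_RGB2GRAY),(3,3),0).astype(int)
print('cx',s['cx'],s['cy'])
for uv in((253,140),(155,228),(350.5,228)): print('rim',uv,tt(ray(s,uv,zd)).round(1))
print('TCP axis at boss top', proj(s,T+M@[0,0,-12]))
C=ray(s,(170+343/4-.4,298/4-.4),155); print('C',C,tt(C))
arms=[(358,90),(510,187),(538,315),(440,465),(330,490),(190,407),(150,290),(235,130)]
W=[ray(s,(170+a/4-.4,b/4-.4),155)-C for a,b in arms]
ang=np.degrees([np.arctan2(w[1],w[0]) for w in W]);print(ang.round(1),[np.hypot(*w[:2]).round(1) for w in W])
for i in (0,2,4,6):
    d=(ang[i]-ang[i+1])%360; print('gap',(ang[i+1]+d/2)%90,d)
# circle of outer gap floor z=142 (thin arc): 
uv=[(165,230),(200,440),(275,495),(525,370),(455,125)]
P=np.array([ray(s,(170+a/4-.4,b/4-.4),142)[:2] for a,b in uv]);A=np.c_[2*P,np.ones(len(P))]; c=np.linalg.lstsq(A,(P**2).sum(1),rcond=None)[0];print('floor circle',c[:2],np.sqrt(c[2]+c[:2]@c[:2]))
P=np.array([w[:2]+C[:2] for w in W]);A=np.c_[2*P,np.ones(len(P))]; c=np.linalg.lstsq(A,(P**2).sum(1),rcond=None)[0];print('arm circle',c[:2],np.sqrt(c[2]+c[:2]@c[:2]))
cv2.imwrite('pics/w4full.png',s['frame'][100:,:,::-1])
E
```

```text
cx 251.94425231590614 187.16663277540744
rim (253, 140) [53.5 -1.  30. ]
rim (155, 228) [  5.5 -54.3  30. ]
rim (350.5, 228) [ 5.6 52.1 30. ]
TCP axis at boss top [255.34753499 279.36543091]
C [505.63315931 163.52717499 155.        ] [86.74010777  0.56189619 84.03107931]
[  13.7  -39.8  -76.8 -130.5 -166.   142.   105.7   52.1] [np.float64(29.8), np.float64(30.3), np.float64(30.9), np.float64(30.2), np.float64(29.8), np.float64(29.6), np.float64(30.3), np.float64(29.3)]
gap 76.95798458536295 53.54118141062169
gap 76.3468241805078 53.67092342320669
gap 78.00242450762431 51.9820401928738
gap 78.90347446870473 53.50728320797978
floor circle [504.55685535 162.72326615] 32.54777981253528
arm circle [505.64021303 163.10570407] 30.04393077698891
```

View pics/w4full.png

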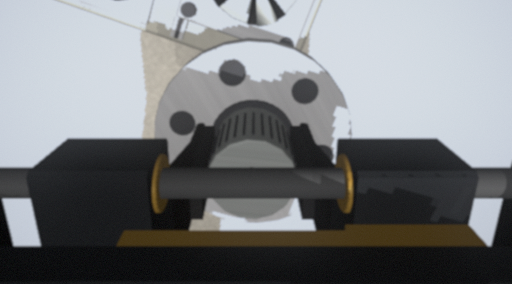

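```bash
python3 -m pendant '[[2,0,0,0,0,0],[4.5,0.1,0,0,0,0],[7,0.15,0,0,0,0],[8.8,0.15,0,0,0,0],[8.8,0.15,0.5,0,0,0],[8.8,0.15,1,0,0,0],[8.8,0.15,1.6,0,0,0],[8.8,0.15,1.6,0,0,0]]'
python3 -m pendant '[[0,0,0,0,0,0],[0,0,0,0,0,0],[0,0,0,0,0,0]]'
python3 - <<'E'
from h import *
s=snap('wrist');t=snap('scene')
a=s['frame'][:,:,::-1]
p=proj(t,[505,162.5,150]);u,v=map(int,p);print(p)
b=cv2.resize(t['frame'][v-45:v+45,u-50:u+50,::-1],(427,384),interpolation=cv2.INTER_CUBIC)
cv2.imwrite('pics/w5.png',cv2.resize(np.hstack([a,b]),(800,327)))
E
```

```text
t: 6.5
tool_pos: [505.2, 162.6, 220.9]
ee_rot: [0.988, 0.155, -0.002, -0.0]
ft_force: [-0.1, -0.1, -7.1]
opening: 39.6
t: 6.75
tool_pos: [504.8, 162.5, 221.0]
ee_rot: [0.988, 0.155, -0.002, -0.0]
ft_force: [1.4, 0.1, -6.5]
opening: 39.0
[301.14907703 131.8415773 ]
```

View pics/w5.png

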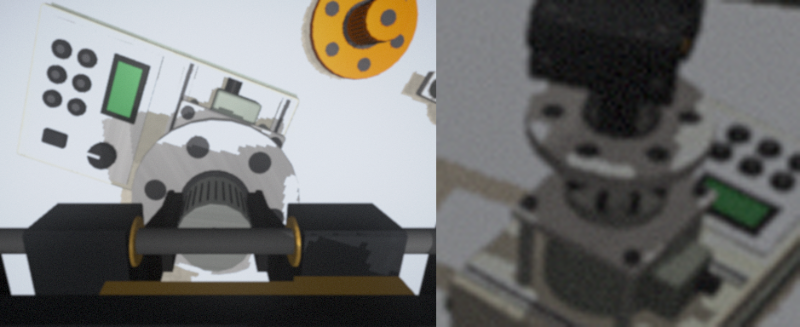

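The disc sits level just above the coupling: scene crop about (615,150), claws and coupling about (615,190). I'll feel down gently.

```bash
python3 -m pendant '[[0,0,0.05,0,0,0],[0,0,0.1,0,0,0],[0,0,0.15,0,0,0],[0,0,0.2,0,0,0],[0,0,0.2,0,0,0]]'
python3 -m pendant '[[0,0,0.05,0,0,0],[0,0,0.1,0,0,0],[0,0,0.15,0,0,0],[0,0,0.15,0,0,0]]'
```

```text
t: 7.27
tool_pos: [505.2, 162.6, 219.2]
ee_rot: [0.988, 0.155, -0.001, -0.0]
ft_force: [-0.0, 0.4, -6.4]
opening: 39.1
t: 7.6
tool_pos: [505.2, 162.6, 217.7]
ee_rot: [0.988, 0.155, -0.002, -0.0]
ft_force: [-0.4, 0.4, -5.2]
opening: 39.1
```

```bash
python3 -m pendant '[[0,0,0.05,0,0,0],[0,0,0.1,0,0,0],[0,0,0.1,0,0,0]]'
python3 -m pendant '[[0,0,0.05,0,0,0],[0,0,0.05,0,0,0],[0,0,0.05,0,0,0]]'
```

```text
t: 7.85
tool_pos: [505.3, 162.6, 217.6]
ee_rot: [0.988, 0.155, -0.001, -0.0]
ft_force: [-3.4, -2.2, 1.4]
opening: 39.1
t: 8.1
tool_pos: [505.3, 162.6, 217.6]
ee_rot: [0.988, 0.156, -0.001, -0.0]
ft_force: [-3.9, 0.1, 2.4]
opening: 39.3
```

Contact at 217.6, about 9 N net. It is resting on the claws, 13 mm high. Now I'll turn it under light pressure.

```bash
python3 -m pendant '[[0,0,0.05,0,0,-3],[0,0,0.05,0,0,-6],[0,0,0.08,0,0,-8],[0,0,0.08,0,0,-8]]'
python3 -m pendant '[[0,0,0.05,0,0,-3],[0,0,0.05,0,0,-6],[0,0,0.08,0,0,-8],[0,0,0.08,0,0,-8]]'; python3 -c "from h import *;s=sensors.read_state();print(s['ft_torque'],s['qpos'][5])"
```

```text
t: 8.43
tool_pos: [506.5, 162.9, 217.5]
ee_rot: [0.974, 0.225, 0.001, -0.0]
ft_force: [1.3, 0.9, 0.7]
opening: 39.2
t: 8.77
tool_pos: [507.5, 163.5, 217.4]
ee_rot: [0.956, 0.292, 0.002, -0.001]
ft_force: [1.5, 1.7, 1.4]
opening: 39.1
[ 0.48053013 -0.15649643 -0.04631692] 1.1405446766482026
```

```bash
python3 -m pendant '[[-0.1,0,0.05,0,0,-3],[-0.2,-0.05,0.05,0,0,-6],[-0.2,-0.05,0.08,0,0,-8],[-0.2,-0.05,0.08,0,0,-8]]'
python3 -m pendant '[[0,0,0.05,0,0,-3],[0,0,0.05,0,0,-6],[0,0,0.08,0,0,-8],[0,0,0.08,0,0,-8]]'; python3 -c "from h import *;s=sensors.read_state();print(s['ft_torque'],s['qpos'][5])"
```

```text
t: 9.1
tool_pos: [505.6, 162.8, 216.1]
ee_rot: [0.934, 0.358, 0.002, -0.0]
ft_force: [0.7, 0.4, -3.0]
opening: 39.2
t: 9.43
tool_pos: [504.9, 162.5, 214.0]
ee_rot: [0.907, 0.421, 0.001, -0.0]
ft_force: [0.2, 0.2, -5.5]
opening: 39.2
[ 0.00545303 -0.06138751 -0.01631426] 0.8624491099781495
```

It is dropping freely (z 214, no torque). I'll lower straight down.

```bash
python3 -m pendant '[[0,0,0.1,0,0,0],[0,0,0.2,0,0,0],[0,0,0.3,0,0,0],[0,0,0.3,0,0,0]]'
python3 -m pendant '[[0,0,0.1,0,0,0],[0,0,0.2,0,0,0],[0,0,0.3,0,0,0],[0,0,0.3,0,0,0]]'; python3 -c "from h import *;s=sensors.read_state();print(s['ft_torque'],s['qpos'][5])"
```

```text
t: 9.77
tool_pos: [504.7, 162.4, 210.5]
ee_rot: [0.907, 0.421, 0.001, -0.0]
ft_force: [0.5, 0.7, -7.5]
opening: 39.4
t: 10.1
tool_pos: [504.7, 162.4, 207.3]
ee_rot: [0.907, 0.421, 0.001, -0.0]
ft_force: [0.6, -0.4, -5.8]
opening: 38.9
[ 0.05185432 -0.35137298 -0.02535267] 0.8635324684090183
```

```bash
python3 -m pendant '[[0,0,0.1,0,0,0],[0,0,0.2,0,0,0],[0,0,0.2,0,0,0]]'
python3 -m pendant '[[0,0,0.05,0,0,0],[0,0,0.1,0,0,0],[0,0,0.1,0,0,0]]'; python3 -c "from h import *;s=sensors.read_state();print(s['ft_torque'],s['qpos'][5])"
```

```text
t: 10.35
tool_pos: [504.7, 162.4, 205.1]
ee_rot: [0.907, 0.421, 0.001, -0.0]
ft_force: [0.1, 0.9, -5.8]
opening: 39.4
t: 10.6
tool_pos: [504.9, 162.5, 204.6]
ee_rot: [0.907, 0.421, 0.001, -0.0]
ft_force: [0.2, -0.3, -2.5]
opening: 39.6
[ 0.02299861  0.07668441 -0.02865012] 0.8636003586987765
```

```bash
python3 -m pendant '[[0,0,0.05,0,0,0],[0,0,0.08,0,0,0],[0,0,0.08,0,0,0]]'
python3 -m pendant '[[0,0,0,0,0,0],[0,0,0,0,0,0]]'; python3 -c "from h import *;s=sensors.read_state();print(s['ft_force'],s['ft_torque'])"
```

```text
t: 10.85
tool_pos: [505.0, 162.5, 204.5]
ee_rot: [0.907, 0.421, 0.001, -0.0]
ft_force: [-1.7, -0.8, 2.3]
opening: 39.3
t: 11.02
tool_pos: [505.0, 162.5, 204.6]
ee_rot: [0.907, 0.421, 0.001, -0.0]
ft_force: [-0.9, -1.5, -0.4]
opening: 39.4
[-0.87699245 -1.46076    -0.36041439] [0.01005543 0.31109252 0.00767708]
```

It stops firmly at 204.5, 13.1 mm below the claw-top contact, so it is home. Releasing and backing off upward.

```bash
python3 -m pendant '[[0,0,0,0,0,0],[0,0,0,0,0,0],[0,0,0,0,0,0],[0,0,0,0,0,0],[0,0,0,0,0,0],[0,0,0,0,0,0]]' 0.9
python3 -m pendant '[[0,0,-0.5,0,0,0],[0,0,-2,0,0,0],[0,0,-4,0,0,0],[0,0,-7,0,0,0],[0,0,-10,0,0,0],[0,0,-12,0,0,0],[0,0,-12,0,0,0],[0,0,-12,0,0,0]]' 0.9
python3 -m pendant '[[-3,0,0,0,0,0],[-6,0,0,0,0,0],[-9,0,0,0,0,0],[-11,0,0,0,0,0],[-11,0,0,0,0,0],[-11,0,0,0,0,0]]'
python3 - <<'E'
from h import *
t=snap('scene');b=snap('top')
u,v=map(int,proj(t,[505,162.5,165]))
x=cv2.resize(t['frame'][v-40:v+40,u-50:u+50,::-1],(400,320),interpolation=cv2.INTER_CUBIC)
y=cv2.resize(b['frame'][60:316,60:380,::-1],(400,320))
cv2.imwrite('pics/end.png',cv2.convertScaleAbs(np.hstack([x,y]),alpha=1.3))
print(u,v)
for z in(174,216):print('scene crop',(proj(t,[505,162.5,z])-[u-50,v-40])*4,'top crop',(proj(b,[505,162.5,z])-60)*1.25)
E
```

```text
t: 11.52
tool_pos: [505.1, 162.5, 204.6]
ee_rot: [0.907, 0.421, 0.001, -0.0]
ft_force: [-0.9, -0.2, -0.3]
opening: 71.4
t: 12.18
tool_pos: [505.6, 162.5, 326.6]
ee_rot: [0.907, 0.421, 0.003, 0.0]
ft_force: [-0.2, -0.9, -0.1]
opening: 78.0
t: 12.68
tool_pos: [433.9, 78.0, 324.9]
ee_rot: [0.907, 0.42, 0.002, -0.0]
ft_force: [0.1, -0.2, -0.2]
opening: 78.2
301 126
scene crop [204.85241613 148.97260223] top crop [126.03667478 178.65557908]
scene crop [212.78209363  84.8926953 ] top crop [119.68593391 173.32414247]
```

View pics/end.png

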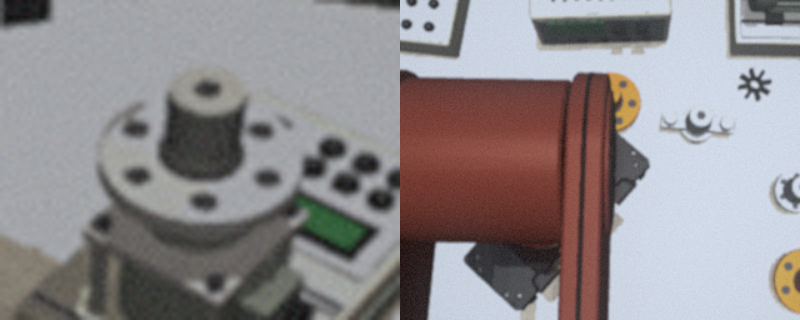

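The scene crop shows the disc free, level and low on the coupling. The boss top is at (207,87), against a predicted (213,85) for seated. The bar and small disc stand where they were. Handing in.

```bash
python3 -c "
from plant import hand_in; print(hand_in())"
```

```text
the job is handed in; nothing more can be done
None
```

The large inertia disc is on the drive's coupling, fully home, level and let go. I handed the job in at about 12.8 s of the 58 s allowed; no verdict was reported.

- **Fit:** I gripped the grey disc by its boss and set it on the coupling, where it touched the claws with the tool at z ≈ 217.6 mm. Turning it about 32° under at most roughly 9 N let the claws drop into the gaps, and I then lowered it straight down. It stopped firmly at 204.5 mm, 13.1 mm below first contact, against the nominal 13 mm.
- **Last checks:** After release the scene view showed it level, with the boss top within about 2 image pixels of the position expected when seated. In the final top view the bar stood where it was. The small disc was only partly in that view and also looked unmoved. The gripper was clear of everything.
- **Disagreements:**
  - The first top-view estimate of the coupling centre was about 5 mm off the close wrist-camera one. I used the wrist one, measured relative to the held disc.
  - While turning, the tool drifted about 2.5 mm sideways, and I corrected that before the disc dropped in.

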